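Clamp a brass bar with the guarded knob

TASK

Take the brass bar from its wooden rest and lay it flat on the bed of the green bench clamp, between the jaw and the stop, with its two ends sticking out about evenly. Then reach into the yellow guard and turn the red knob clockwise until the bar is pinched tight against the stop: firmly enough to hold (10 to 15 N is right), but do not force it, as soft brass is marked above 25 N. Let go, do not bump the guard hard, and leave the jar, screwdriver and cup where they are.

Things in the scene. Friction and masses are not known exactly. Their poses are not given: they have to be found in the camera images.
- clamp: low bench clamp fixed to the table: green base plate 250 x 110 x 10 mm (own x, y, z), origin at the centre of its underside, on the table. Own +x runs from the knob end to the stop end: guard and knob at x = -65 mm; bed from x = 20 to 120 mm; on the bed the jaw, then the stop. Both are metal blocks 36 mm wide (y), 16 mm above the bed, facing each other
- bed (a point): point on the bed (a dark steel bar 30 mm wide, its top 36 mm above the table), on the clamp's centre line, x = 70 mm of the clamp; axes as the clamp's. The stop's face lies between x = 81 and 85 mm of the clamp: its setting differs each time and is not measured, so tightening must be felt at the knob. The 18 mm bar has 4 to 10 mm to spare between jaw and stop
- carriage: the jaw's steel carriage, driven by the knob; it carries the light-metal jaw on hidden springs of 10 N/mm. Origin at the lower edge of the jaw's clamping face (when unloaded), middle of its width, at bed height: at x = 57 mm of the clamp when the knob reads 0, moving 8 mm in +x per radian of the knob; axes as the clamp's. Springs yield at most 4 mm
- guard: yellow round guard ring (open-topped well) around the knob, fixed to the clamp: inner diameter 76 mm, wall 4 mm, from 10 to 66 mm above the table; origin at the centre of its underside. Fingers opened wider than about 45 mm do not fit in
- knob_grip (a point): point on the knob's upright axis, 40 mm above the table, the height to grip. The knob is a red upright bar 40 mm long (own x), 14 mm thick (own y), from 18 to 56 mm above the table, on a black disc of 40 mm diameter. Axes turn with the knob: at reading 0 they are the clamp's, at reading q turned by -q about vertical
- knob (a joint): knob angle in rad, 0 fully open, grows clockwise seen from above, at most 1.7; starts at 0 to 0.2. Has a constant drag of 0.18 N m and stays where left; at rest the drag may hold either way, so compare like readings. Pinching starts between 0.75 and 1.25 rad, then adds 8 N per 0.1 rad; each newton adds 0.008 N m, so 10 to 15 N is felt as a rise of 0.08 to 0.12 N m
- bar_center (a point): centre of the loose brass bar, 18 (own x) x 54 (own y) x 22 mm high, 0.17 kg, lying flat, at first 37 mm above the table, across a wooden rest 70 x 30 x 26 mm with 12 mm of each end overhanging; can be held by its two ends. In the clamp its y lies along the clamp's y, 12 mm of each end again clear of the bed, 9 mm of the jaw, its centre 47 mm above the table
- jar: glass jar with blue lid, 56 mm wide, 70 mm tall, origin at its underside; a bystander
- screwdriver: screwdriver, 180 mm long, lying flat on the bench beside the clamp; a bystander
- cup: steel cup, 70 mm wide, 60 mm tall, origin at its underside; a bystander
There are look-alikes about, which are no part of the job. What is shaped like the part that bears bar_center but blue or purple is not meant.

How it is judged (in metres and radians):
On the way, in this order (a step that is already met when the one before it is completed fails the run):
1. the bar lies flat on the clamp's bed between jaw and stop, let go, not yet pinched (horizontal distance between bar_center and bed below 0.014 m and height (world z) of bar_center between 0.044 and 0.05 m and contact force between the fingers and bar below 0.1 N and contact force between carriage and bar below 3 N), for 0.2 s.
2. the jaw has pinched the bar with more than 5 N (contact force between carriage and bar above 5 N), for 0.2 s.
At the end, for the whole second after the job is handed in: The bar lies flat (within 5 degrees) on the bed, square to the jaw within 5 degrees, centred sideways within 9 mm, pinched by the jaw with 5 to 25 N, everything let go (contact force between carriage and bar between 5 and 25 N and height (world z) of bar_center between 0.044 and 0.05 m and angle between bar_center's own z axis and vertical below 0.09 rad and y of bar_center in the frame of bed between -0.009 and 0.009 m and angle between the y axis of bar_center and the y axis of clamp, either way round below 0.09 rad and value of joint knob above 0.6 rad); the robot touches nothing.
It fails at once if the bar was squeezed by the jaw with more than 25 N (contact force between carriage and bar above 25 N).
It fails at once if the guard was pushed with more than 20 N (contact force between any of the fingers, the arm and guard above 20 N).
It fails at once if a bystander was moved by more than 20 mm (distance of any of jar, screwdriver, cup from where it was at the start of the episode above 0.02 m).
It also fails if it takes over 70 s, if anything falls off the work surface, if the arm or the gripper's body presses on something with over 40 N, if the wrist force passes 120 N, or if a joint passes its speed limit or range.

ROBOT

A 6-joint arm with a two-finger parallel gripper is mounted at the origin on the work surface. World frame = base frame: x ahead of the robot, y to its left, z up, the work surface at z = 0. Lengths are in mm, angles in rad, forces in N, time in s.
With the tool pointing down it reaches from about 300 to 875 mm from the base axis. Payload 6.4 kg.
Tool frame: the origin (TCP) lies on the centre line of the jaws, within the pads' length; the fingertips stand ctrl.tcp_to_tips ahead of it and the grasp point (between the pads) lies 8 mm behind it (ctrl.tcp_to_tips is the distance from the TCP to the fingertips, in mm); z points along the fingers, y is the line along which they close (so a half turn about z gives the same grasp; the last joint's range is limited). The gripper opens to 85 mm and grips with 20 to 120 N. Pads are 22 mm wide; open, the fingers measure 114 mm over their backs; the gripper's body (76 mm by 85 mm) begins 54 mm behind the grasp point. The pads swing forward as they close: fully open they stand 13 mm farther back than shut.
Start: joints at [-1.416, 0.181, 1.607, -0, 1.354, -0.206], TCP at [203.005, -537.987, 242.288] pointing down, gripper open.
Joint ranges: [-2.99, 2.99], [-0.89, 2.07], [0.3, 2.58], [-1.14, 4.28], [0, 2.63], [-3.12, 3.12]. Speed limits (rad/s): [2.57, 2.57, 3.01, 3.14, 3.14, 3.14].

INTERFACE

Orientations are given as a rotation vector (axis times angle).
In Python, from rig import read_state, camera, camera_model, ctrl gives the robot as it stands. The module is installed in compiled form; this text tells all that it offers.
- The arm moves only by the shell command python3 -m inch 'ROWS' [OPENING] [FORCE]. ROWS is a JSON object of lists of equal length, an entry for each row: "dp": the shift along the tool's x, y, z in m, a list of three; "roll": the turn about the tool's z in degrees. In form: {"dp": [[dx, dy, dz], ...], "roll": [roll, ...]}. A call has 1 to 8 rows; each row shifts and turns the commanded pose from where the row before left it, along the tool's axes as they then stand; what a row does not reach is not made up. A row lasts 1/12 s, in which the tool goes at most 41.7 mm and 7.16 degrees, less where a joint would pass 70% of its speed; a pose out of reach is approached as far as the arm can. A call with a gripper value outside its range is refused whole. OPENING is the finger opening in m, from 0 to 0.0854, set as the call begins (- or left out, the last holds). The fingers move at their own pace and stop on an object; FORCE is the grip in N (left out, the last holds). Time passes only in rows, so rows that do not move let the fingers close. It gives the time, the measured TCP pose, the force, the opening and the grip force at its end, in the units of the state.
- read_state(): the state, without advancing time (a new reading comes with each control period).
- camera(name): name is "scene" or "top" or "wrist"; returns the picture (480x640x3 uint8, blue, green, red); there is no depth.
- camera_model(name): a dict with "camera_matrix" (3x3 intrinsics, pixels), "k1" (the pictures are not rectified: a ray, as slopes to the right and down, at radius r is drawn at 1 + k1 r^2 times it, then the intrinsics apply), "rvec" (rotation vector, rad) and "tvec" (3), from world to camera coordinates, as OpenCV has them; the wrist camera has in their place "T_tool_cam" (4x4, takes a point from camera to tool coordinates, whose origin is the TCP and whose axes are the flange's). Camera axes: x right, y down, z forward; pixel columns grow to the right and rows downward; lengths in mm; the calibration is good to about 2 mm. A picture is of the moment at which its call begins: read the wrist's pose just before it. camera_model takes no time and is no camera call.
- ctrl.sign_off(): hands the job in; it is judged then, once.
The state is a dict: "clock": time; "q": joint angles; "qvel": joint speeds; "effort": joint torques, N m; "position": TCP position; "orientation": TCP orientation; "contact_force": force on the tool from outside, world axes, zero at the start; "torque": the same for the moment, N m; "opening": finger opening in mm; "gripper_force": force on a finger pad.
Only numpy, scipy, OpenCV 4.12 (cv2) and the standard library are available. Lean on these libraries where they do the work, as an engineer would, in place of code of your own. Each camera call takes 0.05 s, during which the arm holds its last target. There are 200 camera calls.

## Working session

There is one attempt and no reset: what is moved stays moved. The work goes in short steps, Python scripts to look and compute and a shell command to move; the robot and the scene stay as the last step left them, time stands still between calls to the robot, and variables do not carry over. Pictures are saved under pics/ and viewed, at most 10 in all, crops included, and the job is handed in when it is done.

```bash
mkdir -p pics; python3 - <<'E'
from rig import *
import cv2,json
s=read_state();print(s, ctrl.tcp_to_tips)
for n in("top","scene","wrist"):
    im=camera(n);cv2.imwrite(f"pics/{n}0.png",im);m=camera_model(n);print(n,m)
E
```

```text
{'clock': 0.0, 'q': array([-1.41633817e+00,  1.81527602e-01,  1.60800152e+00,  3.10856980e-05,
        1.35378550e+00, -2.06308091e-01]), 'qvel': array([-0.00055487, -0.00023739,  0.00031712, -0.00183402,  0.00082552,
        0.00010405]), 'effort': array([ 4.94397882e-04, -4.44866073e+01, -3.51340520e+01, -3.72137592e-04,
        8.95840436e-03, -4.20328774e-06]), 'position': array([ 202.90868942, -537.44916513,  241.39481855]), 'orientation': array([-3.08892961e+00, -5.63303060e-01, -1.17710155e-04]), 'contact_force': array([ 0.28180081,  0.53981671, -0.00096101]), 'torque': array([0.05043079, 0.03816676, 0.03671594]), 'gripper_force': 0.0, 'opening': 85.29292724549576} 11.0
top {'camera_matrix': array([[439.33510305,   0.        , 315.17700018],
       [  0.        , 439.33510305, 240.42167473],
       [  0.        ,   0.        ,   1.        ]]), 'k1': -0.07815273235317377, 'rvec': array([ 2.14877129, -2.20387603,  0.06518402]), 'tvec': array([ 22.76796803, 514.45586887, 740.55151231])}
scene {'camera_matrix': array([[444.26694105,   0.        , 313.88213316],
       [  0.        , 444.26694105, 238.16393646],
       [  0.        ,   0.        ,   1.        ]]), 'k1': -0.08722635078209205, 'rvec': array([ 1.50330124,  2.351751  , -0.62667915]), 'tvec': array([ 234.17630979, -372.84435242, 1189.80201681])}
wrist {'camera_matrix': array([[383.42125106,   0.        , 312.72824064],
       [  0.        , 383.42125106, 235.26134527],
       [  0.        ,   0.        ,   1.        ]]), 'k1': -0.0829807228848486, 'T_tool_cam': array([[-2.05296000e-04, -9.59656228e-01, -2.81175893e-01,
         7.12458369e+01],
       [ 9.99999747e-01, -3.88447490e-04,  5.95641764e-04,
        -6.09220430e-01],
       [-6.80833398e-04, -2.81175700e-01,  9.59656065e-01,
        -1.30214833e+02],
       [ 0.00000000e+00,  0.00000000e+00,  0.00000000e+00,
         1.00000000e+00]])}
```

View pics/top0.png

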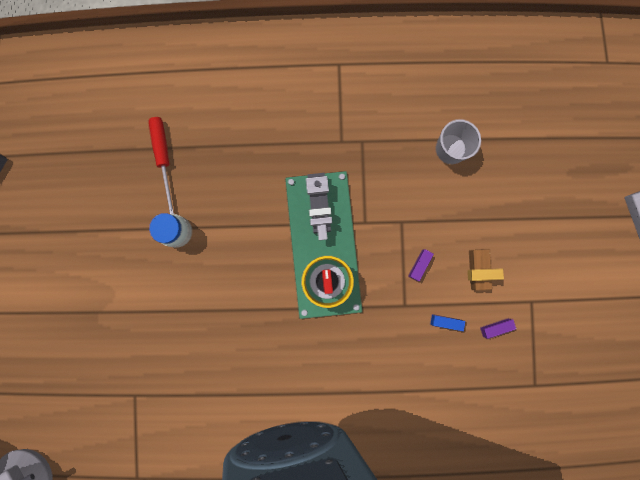

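View pics/scene0.png

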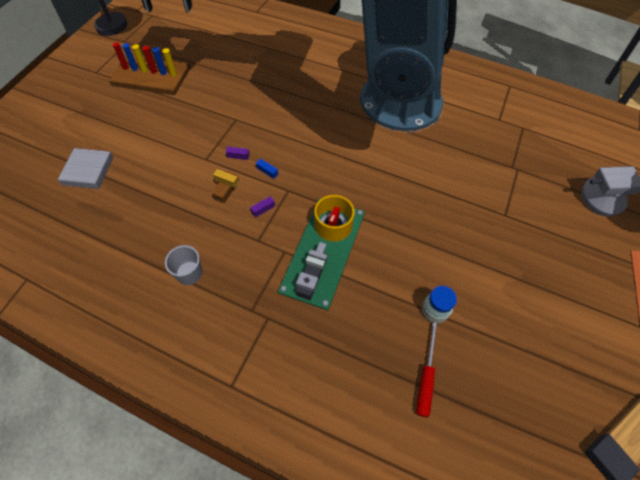

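The top view shows the brass bar at (487,275) on its rest, the guard and knob at (327,282), and the bed and jaws at (320,205). The stop end is away from the robot.

```bash
cat > h.py <<'E'
from rig import *
import cv2,numpy as np
from scipy.spatial.transform import Rotation as R
def pose(n,s=None):
    m=camera_model(n)
    if n=="wrist":
        s=s or read_state();T=np.eye(4);T[:3,:3]=R.from_rotvec(s["orientation"]).as_matrix();T[:3,3]=s["position"]
        T=T@m["T_tool_cam"];return m,T[:3,:3],T[:3,3]
    Rm=R.from_rotvec(m["rvec"]).as_matrix().T
    return m,Rm,-Rm@m["tvec"]
def cast(n,px,z,s=None):
    m,Rm,c=pose(n,s);K=m["camera_matrix"]
    u=cv2.undistortPoints(np.float64(px).reshape(-1,1,2),K,np.array([m["k1"],0,0,0,0.]),).reshape(-1,2)
    d=np.c_[u,np.ones(len(u))]@Rm.T
    return (c+d*((z-c[2])/d[:,2])[:,None])[:,:2]
def mask(im,lo,hi):
    return cv2.inRange(cv2.cvtColor(im,cv2.COLOR_BGR2HSV),np.array(lo),np.array(hi))
def blobs(m,amin=30):
    c,_=cv2.findContours(m,cv2.RETR_EXTERNAL,cv2.CHAIN_APPROX_NONE)
    return sorted([k for k in c if cv2.contourArea(k)>amin],key=cv2.contourArea,reverse=True)
def rect(n,cnt,z,s=None):
    "world min-area rect: centre, long axis angle deg, sizes"
    p=cast(n,cnt.reshape(-1,2),z,s).astype(np.float32)
    b=cv2.boxPoints(cv2.minAreaRect(p));e=[b[1]-b[0],b[2]-b[1]]
    e.sort(key=np.linalg.norm);l=e[1]
    return b.mean(0).round(1),round(float(np.degrees(np.arctan2(l[1],l[0]))),1),[round(float(np.linalg.norm(x)),1) for x in e[::-1]]
E
python3 - <<'E'
from h import *
im=cv2.imread("pics/top0.png")
for nm,lo,hi,z in(("yellow",(18,120,120),(32,255,255),48),("green",(60,80,40),(85,255,255),10),("red",(0,200,120),(6,255,255),56)):
    for c in blobs(mask(im,lo,hi),20)[:4]: print(nm,cv2.boundingRect(c),rect("top",c,z),"z66" if nm=="yellow" else "",rect("top",c,66)[0])
s=read_state();print(R.from_rotvec(s["orientation"]).as_matrix().round(3))
E
```

```text
yellow (302, 256, 52, 52) (array([444.3,  -9.3], dtype=float32), 88.6, [84.4, 84.1]) z66 [444.6  -9.1]
yellow (468, 269, 36, 12) (array([ 448.5, -272.8], dtype=float32), 88.3, [59.5, 18.3]) z66 [ 448.7 -266.1]
green (286, 172, 76, 146) (array([509.4,  -3.8], dtype=float32), 4.6, [248.6, 108.6])  [505.7  -3.6]
red (149, 117, 18, 49) (array([690.5, 274.5], dtype=float32), 9.9, [84.6, 20.8])  [687.3 270.6]
red (323, 270, 9, 23) (array([445.3,  -8.6], dtype=float32), 4.8, [36.7, 11.9])  [445.5  -8.5]
[[ 0.936  0.353 -0.   ]
 [ 0.353 -0.936  0.001]
 [ 0.    -0.001 -1.   ]]
```

```bash
python3 -m inch '{"dp":[[0,0,0],[0,0,0],[0,0,0],[0,0,0],[0.0198,-0.0228,0],[0.0198,-0.0228,0],[0.0198,-0.0228,0],[0.0198,-0.0228,0]],"roll":[5.6,5.6,5.6,5.6,0,0,0,0]}' 0.0854 30
python3 -m inch '{"dp":[[0.0198,-0.0228,0],[0.0198,-0.0228,0],[0.0198,-0.0228,0],[0.0198,-0.0228,0],[0.0198,-0.0228,0],[0.0198,-0.0228,0],[0.0198,-0.0228,0],[0.0198,-0.0228,0]],"roll":[0,0,0,0,0,0,0,0]}'
python3 -m inch '{"dp":[[0,0,0.03],[0,0,0.03],[0,0,0],[0,0,0],[0,0,0]],"roll":[0,0,0,0,0]}'
cat >look.py <<'E'
from h import *
import sys
s=read_state();im=camera("wrist");cv2.imwrite(f"pics/{sys.argv[1]}.png",im)
M=R.from_rotvec(s["orientation"]).as_matrix()
print("tcp",s["position"].round(1),"x-ang",np.degrees(np.arctan2(M[1,0],M[0,0])).round(2),"tilt",M[:,2].round(3),s["contact_force"].round(1))
for nm,lo,hi,z in(("yellow",(18,120,120),(32,255,255),48),("green",(60,80,40),(85,255,255),10),("red",(0,200,120),(6,255,255),56)):
    for c in blobs(mask(im,lo,hi),100)[:4]: print(nm,cv2.boundingRect(c),rect("wrist",c,z,s),rect("wrist",c,66,s)[0])
E
python3 look.py w1
```

```text
clock: 0.82
position: [285.4, -448.1, 241.9]
orientation: [-3.14, 0.049, 0.0]
contact_force: [0.7, -0.7, 0.1]
opening: 85.4
gripper_force: 0.0
clock: 1.48
position: [449.4, -270.3, 242.1]
orientation: [-3.141, 0.047, 0.0]
contact_force: [0.6, -1.4, -0.3]
opening: 85.2
gripper_force: 0.0
clock: 1.9
position: [449.0, -272.3, 183.5]
orientation: [3.141, -0.048, 0.001]
contact_force: [0.7, -0.6, 0.1]
opening: 85.4
gripper_force: 0.0
tcp [ 449.  -272.3  183.5] x-ang -1.75 tilt [ 0.001 -0.001 -1.   ] [ 0.7 -0.6  0.1]
yellow (0, 204, 53, 86) (array([436.5, -50. ], dtype=float32), -15.9, [77.8, 43.7]) [442.2 -65.1]
yellow (278, 206, 76, 33) (array([ 451.7, -274.1], dtype=float32), -89.4, [53.9, 22.7]) [ 456.3 -274. ]
yellow (0, 182, 23, 13) (array([485.7, -49.7], dtype=float32), 86.9, [19.4, 9.0]) [488.  -64.8]
green (0, 0, 88, 293) (array([497.6, -50.7], dtype=float32), -13.1, [249.8, 85.5]) [501.7 -91.9]
```

View pics/w1.png

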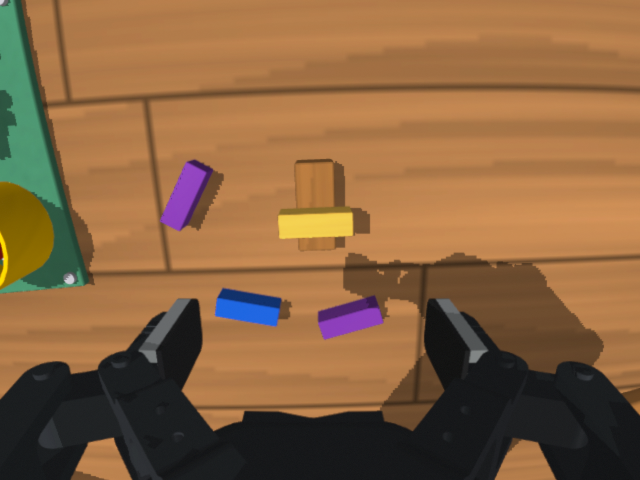

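The bar is at (315,223), squarely across its rest, with the blue and purple look-alikes clear of it. Now descend to it.

```bash
python3 -m inch '{"dp":[[0.0005,0.0017,0.025],[0,0,0.028],[0,0,0.028],[0,0,0.028],[0,0,0.025],[0,0,0.017],[0,0,0],[0,0,0]],"roll":[-1,0,0,0,0,0,0,0]}' 
python3 -m inch '{"dp":[[0,0,0],[0,0,0],[0,0,0],[0,0,0],[0,0,0],[0,0,0],[0,0,0],[0,0,0]],"roll":[0,0,0,0,0,0,0,0]}' 0.045 40
python3 -m inch '{"dp":[[0,0,-0.02],[0,0,-0.03],[0,0,-0.03],[0,0,-0.03],[0,0,0]],"roll":[0,0,0,0,0]}' 
```

```text
clock: 2.62
position: [449.5, -274.2, 32.1]
orientation: [3.141, -0.021, 0.0]
contact_force: [0.1, -0.5, 0.3]
opening: 85.0
gripper_force: 0.0
clock: 3.28
position: [450.3, -274.7, 33.4]
orientation: [3.139, -0.02, 0.004]
contact_force: [-1.2, 0.2, 6.0]
opening: 53.2
gripper_force: 41.4
clock: 3.7
position: [452.5, -276.3, 148.7]
orientation: [3.133, -0.019, 0.014]
contact_force: [1.5, -1.3, -1.4]
opening: 53.4
gripper_force: 43.6
```

```bash
python3 -m inch '{"dp":[[0.0123,-0.028,-0.008],[0.0123,-0.028,-0.008],[0.0123,-0.028,-0.008],[0.0123,-0.028,-0.008],[0.0123,-0.028,0],[0.0123,-0.028,0],[0.0123,-0.028,0],[0.0123,-0.028,0]],"roll":[0,0,0,0,0,0,0,0]}' 
python3 -m inch '{"dp":[[0.0123,-0.028,0],[0.0123,-0.028,0],[0,0,0],[0,0,0],[0,0,0],[0,0,0]],"roll":[-2.7,-2.6,0,0,0,0]}' 
python3 look.py w2
```

```text
clock: 4.37
position: [550.8, -49.1, 173.6]
orientation: [3.141, -0.02, 0.001]
contact_force: [0.2, -0.2, -1.4]
opening: 53.1
gripper_force: 43.5
clock: 4.87
position: [574.0, 4.8, 173.2]
orientation: [3.139, 0.123, -0.0]
contact_force: [0.1, 0.3, -1.1]
opening: 53.2
gripper_force: 43.5
tcp [574.    4.8 173.2] x-ang 4.5 tilt [-0. -0. -1.] [ 0.1  0.3 -1.1]
yellow (236, 291, 155, 126) (array([471.9,  -3.2], dtype=float32), -85.4, [115.7, 113.0]) [484.1  -2.2]
green (244, 139, 144, 153) (array([572.6,   3.1], dtype=float32), 4.5, [123.6, 107.9]) [586.4   4.6]
green (255, 362, 10, 49) (array([411.2,  41.3], dtype=float32), 1.6, [53.7, 8.1]) [455.8  35.5]
green (365, 361, 10, 49) (array([420.1, -59.3], dtype=float32), 7.6, [53.8, 8.1]) [463.  -45.9]
green (325, 369, 27, 22) (array([422.9, -30.5], dtype=float32), -40.6, [31.1, 7.2]) [465.3 -22.6]
red (306, 362, 18, 49) (array([451.3,  -5.9], dtype=float32), 5.0, [45.1, 13.0]) [459.1  -5.3]
```

View pics/w2.png

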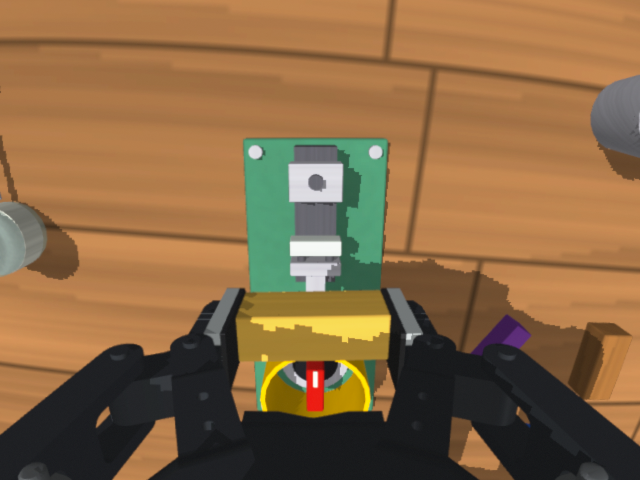

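The bar is held squarely at (315,325). The stop's near top edge is at row 202, the jaw block at rows 237–255, and the far plate edge at row 139.

```bash
cat > cl.py <<'E'
from h import *
im=cv2.imread("pics/w2.png")
s=read_state()
c=[b for b in blobs(mask(im,(60,80,40),(85,255,255)),1000)][0]
p=cast("wrist",c.reshape(-1,2),10,s)
a=np.radians(4.55);u=np.array([np.cos(a),np.sin(a)]);v=np.array([-u[1],u[0]])
t=s["position"][:2]
q=np.c_[(p-t)@u,(p-t)@v]
print("far edge rel tcp along u",np.percentile(q[:,0],99).round(1),"sides",q[:,1].min().round(1),q[:,1].max().round(1))
L=np.c_[(p-t)@u,(p-t)@v]
for sg in(1,-1):
    e=p[(sg*q[:,1]>(sg*q[:,1]).max()-3)&(abs(q[:,0])<50)];f=np.polyfit(e[:,0],e[:,1],1);print("side ang",np.degrees(np.arctan(f[0])).round(2))
g=cv2.cvtColor(im,cv2.COLOR_BGR2GRAY)
print("col316 rows",[(r,int(g[r,300])) for r in range(155,290,1) if abs(int(g[r,300])-int(g[r-1,300]))>12])
for nm,r in(("stop near top",202),("jaw far",237),("jaw near",255)):
    for z in(52,36):
        d=cast("wrist",[[316,r]],z,s)[0]-t;print(nm,z,(d@u).round(1),(d@v).round(1))
E
python3 cl.py
```

```text
far edge rel tcp along u 60.2 sides -55.6 52.5
side ang 4.54
side ang 4.39
col316 rows [(163, 142), (164, 207), (165, 222), (201, 191), (202, 113), (235, 121), (236, 139), (241, 198), (242, 240), (255, 230), (256, 123), (257, 103), (262, 136), (263, 181), (264, 212), (275, 196), (276, 125), (277, 104), (282, 125)]
stop near top 52 20.5 -1.9
stop near top 36 17.3 -2.0
jaw far 52 -3.8 -1.9
jaw far 36 -8.6 -2.0
jaw near 52 -16.9 -1.9
jaw near 36 -22.5 -2.0
```

```bash
cat >> cl.py <<'E'
h=cv2.cvtColor(im,cv2.COLOR_BGR2HSV)
for cc in(260,290,350): print(cc,[(r,*map(int,h[r,cc])) for r in range(286,366) if abs(h[r,cc].astype(int)-h[r-1,cc]).max()>14][:14])
z0=s["position"][2]
for r in(291,300,305,360):
    for z in(z0-7.4,z0+14.6):
        d=cast("wrist",[[316,r]],z,s)[0]-t;print(r,round(z),(d@u).round(1),(d@v).round(1))
for r in ((238,345),(390,345)):
    print((cast("wrist",[r],z0+14.6,s)[0]-t)@v)
E
python3 cl.py|tail -13
```

```text
260 [(291, 64, 85, 150), (292, 31, 109, 129), (293, 22, 168, 140), (316, 21, 174, 170), (317, 21, 176, 214), (318, 22, 174, 235), (324, 21, 177, 203), (325, 21, 176, 165), (360, 21, 161, 166), (361, 44, 85, 153), (362, 73, 115, 166)]
290 [(291, 53, 77, 143), (292, 22, 154, 137), (293, 21, 172, 142), (316, 21, 176, 183), (317, 21, 175, 223), (318, 23, 173, 239), (329, 21, 176, 197), (330, 21, 177, 166), (360, 21, 199, 200), (361, 25, 246, 242), (362, 24, 202, 244), (363, 20, 113, 190), (364, 6, 9, 136), (365, 125, 11, 134)]
350 [(289, 71, 101, 93), (290, 31, 98, 99), (291, 21, 166, 135), (315, 21, 177, 183), (316, 21, 177, 222), (317, 23, 174, 238), (338, 21, 176, 184), (339, 20, 174, 161), (360, 22, 204, 144), (361, 23, 247, 131), (363, 23, 255, 187), (364, 25, 255, 245)]
291 166 8.1 -0.9
291 188 18.1 -0.7
300 166 4.2 -0.9
300 188 14.9 -0.7
305 166 2.0 -0.9
305 188 13.1 -0.7
360 166 -23.5 -0.9
360 188 -8.4 -0.7
26.359655696122402
-26.358261891089384
```

```bash
python3 -m inch '{"dp":[[0.007,0.0016,0.01],[0,0,0.025],[0,0,0.025],[0,0,0.025],[0,0,0.025],[0,0,0.015],[0,0,0],[0,0,0]],"roll":[0,0,0,0,0,0,0,0]}' 
python3 -m inch '{"dp":[[0,0,0.001],[0,0,0.001],[0,0,0.0005],[0,0,0]],"roll":[0,0,0,0]}' 
python3 look.py w3
```

```text
clock: 5.58
position: [581.0, 3.7, 48.0]
orientation: [-3.139, -0.123, 0.002]
contact_force: [-1.0, 0.0, -0.8]
opening: 53.5
gripper_force: 43.7
clock: 5.92
position: [582.0, 4.4, 46.7]
orientation: [3.139, 0.125, 0.002]
contact_force: [0.2, -0.4, -0.8]
opening: 53.0
gripper_force: 43.7
tcp [582.    4.4  46.7] x-ang 4.57 tilt [ 0.001 -0.    -1.   ] [ 0.2 -0.4 -0.8]
yellow (235, 291, 156, 71) (array([579.1,   4.6], dtype=float32), -84.5, [58.5, 29.6]) [589.4   5.4]
green (193, 166, 245, 144) (array([601.4,   5.6], dtype=float32), -85.8, [107.5, 68.3]) [618.6   7.3]
green (230, 362, 42, 60) (array([515.8,  32.2], dtype=float32), 5.1, [37.9, 21.9]) [561.7  24.9]
green (359, 360, 37, 62) (array([521.4, -33.8], dtype=float32), 6.9, [39.3, 19.0]) [565.4 -18.9]
```

View pics/w3.png

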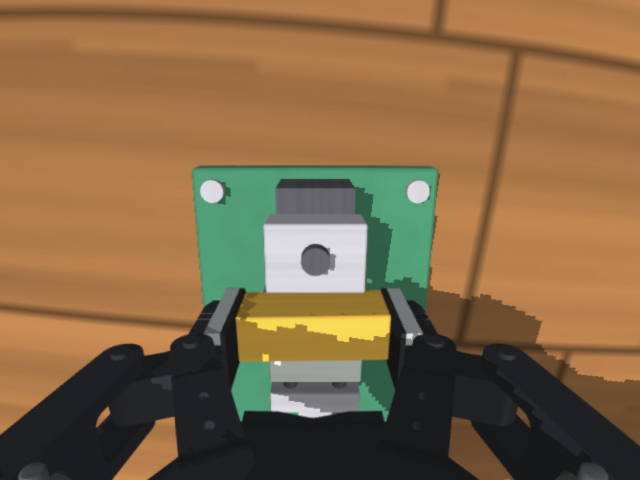

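The bar hangs between the stop (columns 264–367) and the jaw, centred sideways to within 1–2 mm. Now lower it the rest of the way.

```bash
python3 -m inch '{"dp":[[-0.001,0,0.001],[0,0,0.001],[0,0,0.0005],[0,0,0],[0,0,0]],"roll":[0,0,0,0,0]}' 
python3 -m inch '{"dp":[[0,0,0.0005],[0,0,0.0005],[0,0,0.0003],[0,0,0],[0,0,0]],"roll":[0,0,0,0,0]}' 
```

```text
clock: 6.38
position: [580.4, 4.5, 43.4]
orientation: [-3.139, -0.125, 0.0]
contact_force: [-2.5, 0.4, 1.8]
opening: 53.7
gripper_force: 44.0
clock: 6.8
position: [580.4, 4.5, 43.4]
orientation: [3.139, 0.126, -0.001]
contact_force: [-7.8, 1.5, 13.6]
opening: 53.4
gripper_force: 45.4
```

```bash
python3 -m inch '{"dp":[[0,0,-0.0005],[0,0,-0.0003],[0,0,0]],"roll":[0,0,0]}' 
python3 -m inch '{"dp":[[0,0,0],[0,0,0],[0,0,0],[0,0,0],[0,0,0]],"roll":[0,0,0,0,0]}' 0.075
python3 -m inch '{"dp":[[0,0,-0.015],[0,0,-0.03],[0,0,-0.03],[0,0,-0.03],[0,0,-0.03],[0,0,0],[0,0,0],[0,0,0]],"roll":[0,0,0,0,0,0,0,0]}' 
python3 look.py w4
```

```text
clock: 7.05
position: [580.5, 4.5, 43.4]
orientation: [-3.139, -0.125, 0.0]
contact_force: [-3.9, 1.4, 7.6]
opening: 53.4
gripper_force: 44.6
clock: 7.47
position: [580.5, 4.4, 42.6]
orientation: [-3.139, -0.125, 0.0]
contact_force: [-0.4, 0.1, -0.3]
opening: 75.1
gripper_force: 0.0
clock: 8.13
position: [580.1, 4.6, 177.1]
orientation: [-3.139, -0.125, 0.001]
contact_force: [-0.5, 1.1, -0.9]
opening: 75.2
gripper_force: 0.0
tcp [580.1   4.6 177.1] x-ang 4.57 tilt [-0.001  0.    -1.   ] [-0.5  1.1 -0.9]
yellow (260, 320, 109, 97) (array([462.7,  -9.3], dtype=float32), -3.0, [90.7, 88.7]) [475.8  -7.9]
yellow (273, 213, 80, 33) (array([579.6,   5. ], dtype=float32), -84.1, [55.4, 23.1]) [584.5   5.4]
green (244, 146, 142, 266) (array([512.2,  -1.5], dtype=float32), 4.4, [246.1, 108.0]) [538.3   0.8]
green (324, 373, 26, 21) (array([422.6, -30.1], dtype=float32), -42.1, [31.0, 6.9]) [465.6 -22.5]
red (306, 363, 17, 50) (array([452.7,  -6.2], dtype=float32), 4.2, [46.9, 12.7]) [460.6  -5.6]
```

View pics/w4.png

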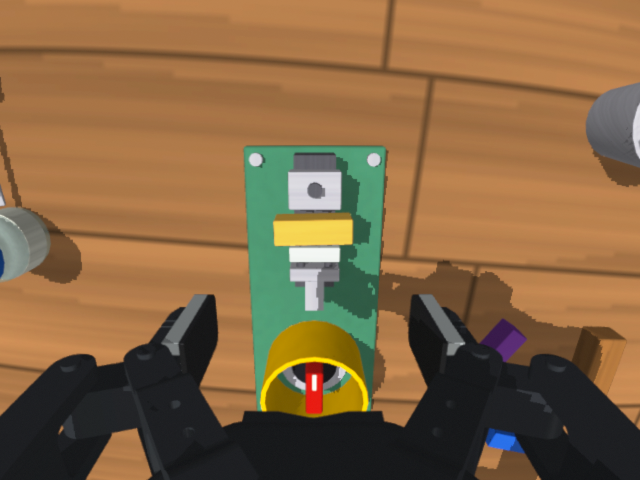

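The bar lies at (313,230) between jaw and stop, square to both and let go. Next, move over the knob with narrowed fingers.

```bash
python3 -m inch '{"dp":[[-0.0271,0.0004,0],[-0.0271,0.0004,0],[-0.0271,0.0004,0],[-0.0271,0.0003,0],[-0.0271,0.0003,0],[0,0,0],[0,0,0],[0,0,0]],"roll":[0,0,0,0,0,0,0,0]}' 0.028 60
python3 look.py w5; python3 - <<'E'
from h import *
print(read_state()["q"].round(3),read_state()["opening"])
im=cv2.imread("pics/w5.png")
c=blobs(mask(im,(18,120,120),(32,255,255)),1000)[0]
E
```

```text
clock: 8.85
position: [445.8, -8.2, 177.3]
orientation: [-3.139, -0.125, 0.0]
contact_force: [-0.4, 0.4, 0.1]
opening: 28.0
gripper_force: 0.0
tcp [445.8  -8.2 177.3] x-ang 4.55 tilt [-0.  0. -1.] [-0.4  0.4  0.1]
yellow (248, 164, 127, 130) (array([441.8,  -6.1], dtype=float32), 42.3, [91.5, 89.3]) [447.   -5.9]
yellow (265, 0, 90, 40) (array([579.6,   4.9], dtype=float32), -84.3, [55.4, 22.4]) [575.3   4.4]
green (236, 0, 152, 284) (array([495.3,  -2.9], dtype=float32), 4.4, [215.5, 108.3]) [499.3  -2.7]
green (303, 183, 56, 78) (array([436.9, -26.5], dtype=float32), -15.0, [66.6, 31.5]) [451.9 -21.9]
green (265, 183, 37, 77) (array([437.5,  16.8], dtype=float32), 10.6, [63.2, 24.7]) [452.4  13.2]
red (301, 194, 21, 64) (array([449.5,  -6.4], dtype=float32), 4.9, [44.3, 13.4]) [452.2  -6.2]
[-0.286 -0.042  1.983  0.     1.201  1.206] 27.90178991685576
```

View pics/w5.png

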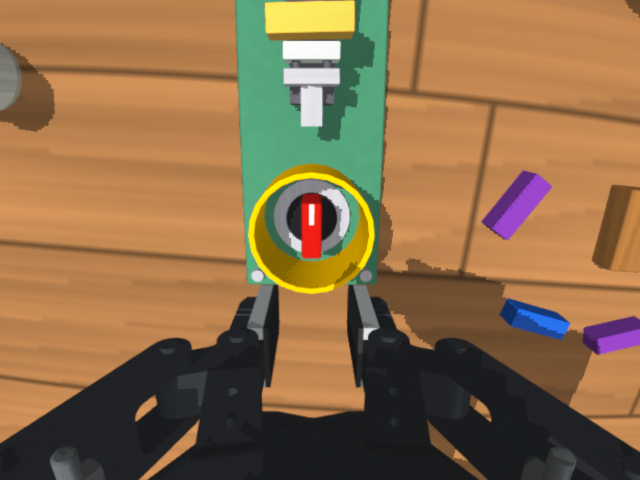

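The knob is at (311,226) inside the guard, which is centred at (311,230). It is aligned with the tool and reads about 0.

```bash
python3 -m inch '{"dp":[[0.0008,-0.0014,0.02],[0,0,0.03],[0,0,0.03],[0,0,0.02],[0,0,0],[0,0,0]],"roll":[0,0,0,0,0,0]}' 
python3 -m inch '{"dp":[[0,0,0.01],[0,0,0.01],[0,0,0.01],[0,0,0.009],[0,0,0],[0,0,0]],"roll":[0,0,0,0,0,0]}'
python3 -m inch '{"dp":[[0,0,0],[0,0,0],[0,0,0],[0,0,0],[0,0,0]],"roll":[0,0,0,0,0]}' 0.01 60
cat >st.py <<'E'
from h import *
s=read_state();M=R.from_rotvec(s["orientation"]).as_matrix();a=np.degrees(np.arctan2(M[1,0],M[0,0]))
print("t%.2f ang %.2f q6 %.4f eff6 %.3f tz %.3f"%(s["clock"],a,s["q"][5],s["effort"][5],s["torque"][2]),"trq",s["torque"].round(2),"F",s["contact_force"].round(1),"p",s["position"].round(1),"op %.1f gf %.1f"%(s["opening"],s["gripper_force"]))
E
python3 st.py
```

```text
clock: 9.4
position: [446.0, -6.4, 76.9]
orientation: [-3.138, -0.126, 0.005]
contact_force: [0.0, -0.6, 1.2]
opening: 27.8
gripper_force: 0.0
clock: 9.9
position: [445.7, -6.5, 38.2]
orientation: [-3.139, -0.125, 0.002]
contact_force: [0.1, 0.3, -0.3]
opening: 27.8
gripper_force: 0.0
clock: 10.32
position: [446.6, -6.9, 39.2]
orientation: [3.139, 0.125, 0.001]
contact_force: [-1.4, -1.4, 2.4]
opening: 12.7
gripper_force: 59.1
t10.32 ang 4.56 q6 1.2091 eff6 -0.145 tz -0.144 trq [-0.22  0.22 -0.14] F [-1.4 -1.4  2.4] p [446.6  -6.9  39.2] op 12.7 gf 59.1
```

```bash
python3 -m inch '{"dp":[[0,0,0],[0,0,0],[0,0,0],[0,0,0],[0,0,0],[0,0,0]],"roll":[4,4,4,4,4,4]}'|head -1; python3 st.py
python3 -m inch '{"dp":[[0,0,0],[0,0,0],[0,0,0],[0,0,0]],"roll":[1.5,1.5,1.5,1.5]}'|head -1; python3 st.py
python3 -m inch '{"dp":[[0,0,0],[0,0,0],[0,0,0],[0,0,0]],"roll":[1.5,1.5,1.5,1.5]}'|head -1; python3 st.py
```

```text
clock: 10.82
t10.82 ang -19.57 q6 1.6308 eff6 -0.909 tz 0.154 trq [-0.58  0.2   0.15] F [-2.1 -3.9  2.3] p [446.5  -7.1  39.2] op 13.3 gf 59.3
clock: 11.15
t11.15 ang -25.44 q6 1.7334 eff6 -0.219 tz 0.199 trq [-0.62  0.33  0.2 ] F [-1.5 -3.9  1.9] p [446.5  -7.2  39.2] op 13.2 gf 59.3
clock: 11.48
t11.48 ang -31.44 q6 1.8381 eff6 -0.220 tz 0.202 trq [-0.63  0.3   0.2 ] F [-1.7 -4.8  2.1] p [446.5  -7.3  39.2] op 13.1 gf 59.3
```

```bash
for i in 1; do :; done
python3 -m inch '{"dp":[[0,0,0],[0,0,0],[0,0,0],[0,0,0]],"roll":[1.5,1.5,1.5,1.5]}'|head -1; python3 st.py
python3 -m inch '{"dp":[[0,0,0],[0,0,0],[0,0,0],[0,0,0]],"roll":[1.5,1.5,1.5,1.5]}'|head -1; python3 st.py
```

```text
clock: 11.82
t11.82 ang -37.44 q6 1.9428 eff6 -0.219 tz 0.194 trq [-0.69  0.37  0.19] F [-2.1 -4.3  2.4] p [446.5  -7.4  39.2] op 13.3 gf 59.3
clock: 12.15
t12.15 ang -43.44 q6 2.0475 eff6 -0.219 tz 0.215 trq [-0.76  0.43  0.21] F [-2.2 -4.5  3.9] p [446.4  -7.4  39.2] op 13.1 gf 59.3
```

```bash

python3 -m inch '{"dp":[[0,0,0],[0,0,0],[0,0,0]],"roll":[1.5,1.5,1.5]}'|head -1; python3 st.py
python3 -m inch '{"dp":[[0,0,0],[0,0,0],[0,0,0]],"roll":[1.5,1.5,1.5]}'|head -1; python3 st.py
```

```text
clock: 12.4
t12.40 ang -47.94 q6 2.1261 eff6 -0.219 tz 0.176 trq [-0.9   0.4   0.18] F [-2.6 -5.6  3.5] p [446.4  -7.4  39.2] op 13.1 gf 59.4
clock: 12.65
t12.65 ang -52.43 q6 2.2046 eff6 -0.219 tz 0.154 trq [-0.87  0.46  0.15] F [-3.3 -5.1  3.5] p [446.3  -7.5  39.2] op 12.8 gf 59.4
```

eff6 is a clean baseline at −0.219; I'll stop at a rise of about 0.10 (−0.32).

```bash

python3 -m inch '{"dp":[[0,0,0],[0,0,0],[0,0,0]],"roll":[1.5,1.5,1.5]}'|head -1; python3 st.py
python3 -m inch '{"dp":[[0,0,0],[0,0,0],[0,0,0]],"roll":[1.5,1.5,1.5]}'|head -1; python3 st.py
```

```text
clock: 12.9
t12.90 ang -56.93 q6 2.2831 eff6 -0.219 tz 0.229 trq [-0.84  0.52  0.23] F [-3.6 -5.3  3.7] p [446.3  -7.5  39.2] op 13.2 gf 59.4
clock: 13.15
t13.15 ang -61.43 q6 2.3617 eff6 -0.219 tz 0.203 trq [-0.92  0.58  0.2 ] F [-3.3 -5.1  3.1] p [446.2  -7.5  39.2] op 13.0 gf 59.4
```

```bash

python3 -m inch '{"dp":[[0,0,0],[0,0,0],[0,0,0]],"roll":[1.5,1.5,1]}'|head -1; python3 st.py
```

```text
clock: 13.4
t13.40 ang -65.42 q6 2.4315 eff6 0.054 tz 0.227 trq [-0.93  0.53  0.23] F [-3.5 -5.8  3.2] p [446.2  -7.5  39.2] op 13.1 gf 59.5
```

```bash

python3 -m inch '{"dp":[[0,0,0],[0,0,0],[0,0,0]],"roll":[1,1,1]}'|head -1; python3 st.py
```

```text
clock: 13.65
t13.65 ang -68.40 q6 2.4834 eff6 -0.030 tz 0.215 trq [-0.89  0.61  0.21] F [-4.  -5.2  4.2] p [446.2  -7.6  39.2] op 13.0 gf 59.5
```

```bash

python3 -m inch '{"dp":[[0,0,0],[0,0,0],[0,0,0]],"roll":[1.5,1.5,1.5]}'|head -1; python3 st.py
```

```text
clock: 13.9
t13.90 ang -72.91 q6 2.5623 eff6 -0.123 tz 0.278 trq [-0.98  0.62  0.28] F [-4.8 -6.1  4.4] p [446.1  -7.6  39.2] op 12.9 gf 59.6
```

```bash

for k in 1; do python3 -m inch '{"dp":[[0,0,0]],"roll":[0.4]}'|head -1; python3 st.py
python3 -m inch '{"dp":[[0,0,0]],"roll":[0.4]}'|head -1; python3 st.py
python3 -m inch '{"dp":[[0,0,0]],"roll":[0.4]}'|head -1; python3 st.py; done
```

```text
clock: 13.98
t13.98 ang -73.32 q6 2.5693 eff6 0.435 tz 0.251 trq [-1.    0.61  0.25] F [-3.7 -7.   4.7] p [446.1  -7.6  39.2] op 13.1 gf 59.6
clock: 14.07
t14.07 ang -73.66 q6 2.5754 eff6 0.228 tz 0.261 trq [-0.93  0.62  0.26] F [-3.5 -6.6  4. ] p [446.1  -7.6  39.2] op 12.7 gf 59.6
clock: 14.15
t14.15 ang -74.06 q6 2.5822 eff6 0.194 tz 0.256 trq [-0.98  0.64  0.26] F [-3.6 -5.6  4.5] p [446.1  -7.6  39.2] op 12.9 gf 59.6
```

```bash

python3 -m inch '{"dp":[[0,0,0],[0,0,0]],"roll":[1,1]}'|head -1; python3 st.py
python3 -m inch '{"dp":[[0,0,0]],"roll":[0.4]}'|head -1; python3 st.py
python3 -m inch '{"dp":[[0,0,0]],"roll":[0.4]}'|head -1; python3 st.py
python3 -m inch '{"dp":[[0,0,0]],"roll":[0.4]}'|head -1; python3 st.py
```

```text
clock: 14.32
t14.32 ang -76.08 q6 2.6176 eff6 0.024 tz 0.361 trq [-1.    0.64  0.36] F [-4.2 -6.   4. ] p [446.1  -7.6  39.2] op 13.0 gf 59.6
clock: 14.4
t14.40 ang -76.48 q6 2.6246 eff6 0.351 tz 0.329 trq [-1.05  0.63  0.33] F [-3.8 -6.6  4.3] p [446.1  -7.6  39.2] op 12.6 gf 59.6
clock: 14.48
t14.48 ang -76.85 q6 2.6311 eff6 0.241 tz 0.290 trq [-1.    0.67  0.29] F [-5.  -5.9  4.7] p [446.1  -7.6  39.2] op 13.2 gf 59.6
clock: 14.57
t14.57 ang -77.25 q6 2.6381 eff6 0.224 tz 0.340 trq [-0.96  0.67  0.34] F [-4.1 -7.4  4.1] p [446.1  -7.6  39.2] op 13.0 gf 59.6
```

The rise is about 0.10–0.13 N m, which puts the pinch at about 13 N. Release and retreat.

```bash

python3 -m inch '{"dp":[[0,0,0],[0,0,0],[0,0,0],[0,0,0],[0,0,0]],"roll":[0,0,0,0,0]}' 0.029|tail -3
python3 -m inch '{"dp":[[0,0,-0.01],[0,0,-0.02],[0,0,-0.03],[0,0,-0.04],[0,0,-0.04],[0,0,0],[0,0,0],[0,0,0]],"roll":[0,0,0,0,0,0,0,0]}'
python3 look.py w6;python3 - <<'E'
from h import *
im=camera("top");cv2.imwrite("pics/t6.png",im[120:340,230:390])
E
```

```text
contact_force: [-0.3, 0.2, -0.7]
opening: 29.2
gripper_force: 0.0
clock: 15.65
position: [446.0, -6.5, 179.0]
orientation: [-2.453, 1.962, -0.001]
contact_force: [-0.8, 0.7, -0.8]
opening: 29.2
gripper_force: 0.0
tcp [446.   -6.5 179. ] x-ang -77.32 tilt [ 0. -0. -1.] [-0.8  0.7 -0.8]
yellow (251, 163, 126, 129) (array([443.9,  -3.7], dtype=float32), 72.2, [92.8, 88.9]) [445.1  -8.7]
yellow (99, 162, 39, 81) (array([584.7,   5.7], dtype=float32), -85.1, [58.4, 27.5]) [5.762e+02 1.000e-01]
green (83, 115, 316, 171) (array([509.8,  -2.6], dtype=float32), 4.5, [247.0, 108.4]) [500.7 -16.3]
green (323, 182, 37, 76) (array([420.8,  -6.6], dtype=float32), -83.4, [62.7, 25.6]) [428.3 -19.6]
green (268, 182, 37, 76) (array([467.5,   4. ], dtype=float32), -70.5, [62.8, 25.1]) [466.3 -10.9]
red (304, 194, 20, 63) (array([446.1, -10.3], dtype=float32), -77.7, [43.9, 13.1]) [446.7 -12.9]
red (0, 421, 24, 22) (array([676.1, 234.4], dtype=float32), 47.4, [39.6, 16.4]) [667.6 222.2]
```

View pics/w6.png

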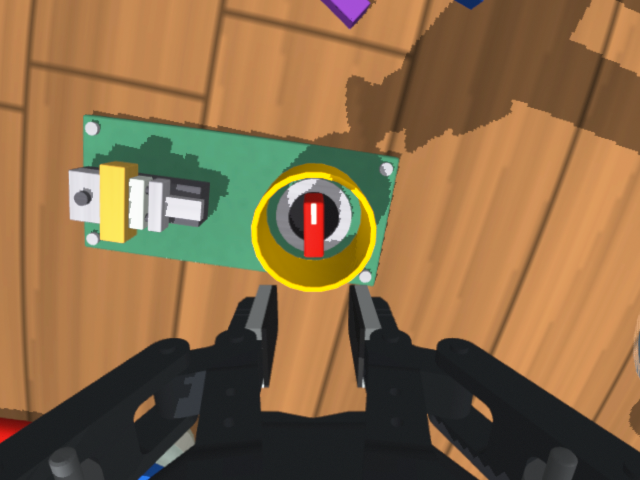

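The bar at (119,202) is pinched between jaw and stop, square and centred. The knob has stayed turned to about 1.43 rad and the gripper is clear.

```bash
python3 -c "
from rig import ctrl
print(ctrl.sign_off())"
```

```text
the job is handed in; nothing more can be done
None
```

The brass bar lies square and roughly centred on the clamp bed, pinched at an estimated 13 N (from the torque felt at the knob); the arm is clear and the job is handed in at about 16 s, with no verdict returned.

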